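# Charge the bench ball mill and set its speed lever

## Task

Push the mill's lever fully over to its stop, away from the bowl, then pour all six grinding balls from the cup into the mill's bowl and stand the empty cup upright back on its mat. Only then set the lever so that it points the same way as the small pointer on its quadrant. Do not shift the pointer, and leave the bottle, tape and phone alone.

Things in the scene. Friction and masses are not known exactly. Their poses are not given: they have to be found in the camera images.
- lever (a joint): angle of the mill's speed lever, rad: 0 = fully over at its end stop on the side away from the bowl (the stop position, leaning 0.75 rad from vertical), growing as it swings towards the bowl, 0.75 = upright, 1.5 = other end stop. It stays where it is left (needs about 2 N at the grip)
- lever_grip (a point): centre of the grey crossbar grip at the top of the lever, 130 mm from the pivot; the bar is round, 16 mm thick, 50 mm long, parallel to the hinge axis (the mill's x). The point's z points along the lever away from the pivot. The lever's rod is steel, 12 mm thick
- lever_pivot (a point): point on the lever's hinge axis, fixed to the mill, 75 mm above the bench; axes as the mill's. The hinge axis is the mill's x; the lever leans to the mill's -y at 0
- pointer (a joint): angle of the small brass pointer clamped on the rim of the lever's aluminium quadrant plate, in rad on the same axis and scale as the lever: lever = pointer means they point the same way. It shows the speed wanted
- pointer_tip (a point): tip of the pointer, 95 mm from the hinge axis and 24 mm to the mill's -x of the lever's plane (the lever passes it without touching); the point's z points from the hinge axis through the tip
- mill: bench ball mill, fixed: white box 220 mm (x) by 340 mm (y) by 70 mm high, with the open steel bowl on top in its +y half and the lever in its -y half, 160 mm apart. Origin at the centre of its underside, z up; its y runs from lever to bowl
- bowl_in (a point): centre of the inner floor of the mill's bowl, 75 mm above the bench. The bowl is 116 mm wide below and 140 mm at the rim, wall 4 mm, rim 125 mm above the bench (50 mm above this point)
- mat: grey rubber mat, fixed, 130 by 130 mm, 4 mm thick, where the cup stands at first; origin at the centre of its underside
- cup: conical aluminium dosing cup, 45 mm high, 34 mm wide at the foot, 60 mm at the rim, wall 2.5 mm, about 0.12 kg; two flat grip lugs at its +y and -y sides, outer faces 64 mm apart, 24 mm wide, from 16 mm above the foot up to the rim. Origin at the centre of its underside, z up through the mouth
- cup_rim (a point): centre of the cup's mouth, 45 mm above its underside, axes as the cup's
- bottle: white plastic bottle 58 mm wide, 120 mm high, a bystander; origin under its centre
- tape: roll of white tape lying flat, 50 mm wide, 18 mm high, a bystander; origin under its centre
- phone: black phone lying flat, 72 by 148 by 9 mm, a bystander; origin under its centre
- ball0_center (a point): centre of one of the six steel grinding balls, 15 mm in diameter, 14 g, in the cup at the start
- ball1_center (a point): centre of one of the six steel grinding balls, 15 mm in diameter, 14 g, in the cup at the start
- ball2_center (a point): centre of one of the six steel grinding balls, 15 mm in diameter, 14 g, in the cup at the start
- ball3_center (a point): centre of one of the six steel grinding balls, 15 mm in diameter, 14 g, in the cup at the start
- ball4_center (a point): centre of one of the six steel grinding balls, 15 mm in diameter, 14 g, in the cup at the start
- ball5_center (a point): centre of one of the six steel grinding balls, 15 mm in diameter, 14 g, in the cup at the start
There are look-alikes about, which are no part of the job. Leave any blue or turquoise look-alike of the cup alone.

How it is judged:
On the way, in this order (a step that is already met when the one before it is completed fails the run):
1. the lever is fully over at its stop (within 0.06 rad) (value of joint lever below 0.06 rad), for 0.2 s.
2. with the lever still at its stop (within 0.12 rad), all six balls are in the bowl (z of ball0_center in the frame of bowl_in between -0.005 and 0.048 m and horizontal distance between each of ball0_center, ball1_center, ball2_center, ball3_center, ball4_center, ball5_center and bowl_in below 0.068 m and z of ball1_center in the frame of bowl_in between -0.005 and 0.048 m and z of ball2_center in the frame of bowl_in between -0.005 and 0.048 m and z of ball3_center in the frame of bowl_in between -0.005 and 0.048 m and z of ball4_center in the frame of bowl_in between -0.005 and 0.048 m and z of ball5_center in the frame of bowl_in between -0.005 and 0.048 m and value of joint lever below 0.12 rad), for 0.2 s.
3. with the lever still at its stop, the cup stands upright on the mat, let go (horizontal distance between cup and mat below 0.08 m and z of cup in the frame of mat between 0.002 and 0.009 m and angle between cup's own z axis and vertical below 0.12 rad and linear speed of cup below 0.03 m/s and contact force between the fingers and cup below 0.1 N and value of joint lever below 0.12 rad), for 0.2 s.
4. the lever points the same way as the pointer (within 0.09 rad) (angle between the z axis of lever_grip and the z axis of pointer_tip, either way round below 0.09 rad), for 0.2 s.
At the end, for the whole second after the job is handed in: all six balls lie in the mill's bowl, below its rim; the cup stands upright (within 0.12 rad) and still on the mat, its foot on the mat (centre within 80 mm of the centre of the mat), let go; the lever is at rest within 0.09 rad (5 degrees) of the pointer's direction (z of ball0_center in the frame of bowl_in between -0.005 and 0.048 m and horizontal distance between each of ball0_center, ball1_center, ball2_center, ball3_center, ball4_center, ball5_center and bowl_in below 0.068 m and z of ball1_center in the frame of bowl_in between -0.005 and 0.048 m and z of ball2_center in the frame of bowl_in between -0.005 and 0.048 m and z of ball3_center in the frame of bowl_in between -0.005 and 0.048 m and z of ball4_center in the frame of bowl_in between -0.005 and 0.048 m and z of ball5_center in the frame of bowl_in between -0.005 and 0.048 m and horizontal distance between cup and mat below 0.08 m and z of cup in the frame of mat between 0.002 and 0.009 m and angle between cup's own z axis and vertical below 0.12 rad and linear speed of cup below 0.03 m/s and contact force between the fingers and cup below 0.1 N and angle between the z axis of lever_grip and the z axis of pointer_tip, either way round below 0.09 rad and velocity of joint lever between -0.05 and 0.05 rad/s); the robot touches nothing.
It fails at once if the pointer is shifted by more than 6 mm (distance of pointer_tip from where it was at the start of the episode above 0.006 m).
It fails at once if the bottle is moved by more than 20 mm (distance of bottle from where it was at the start of the episode above 0.02 m).
It fails at once if the tape is moved by more than 20 mm (distance of tape from where it was at the start of the episode above 0.02 m).
It fails at once if the phone is moved by more than 20 mm (distance of phone from where it was at the start of the episode above 0.02 m).
It also fails if it takes over 72 s, if anything falls off the work surface, if the arm or the gripper's body presses on something with over 40 N, if the wrist force passes 120 N, or if a joint passes its speed limit or range.

## Robot

A 6-joint arm with a two-finger parallel gripper is mounted at the origin on the work surface. World frame = base frame: x ahead of the robot, y to its left, z up, the work surface at z = 0. Lengths are in m, angles in rad, forces in N, time in s.
With the tool pointing down it reaches from about 0.3 to 0.775 m from the base axis. Payload 14.6 kg.
Tool frame: the origin (TCP) lies midway between the tips of the shut fingers; the grasp point (between the pads) lies 19 mm behind it (tcp_to_grasp is the distance from the TCP to the grasp point, in m); z points along the fingers, y is the line along which they close (so a half turn about z gives the same grasp; the last joint's range is limited). The gripper opens to 94 mm and grips with 3 to 60 N. Pads are 16 mm wide; open, the fingers measure 119 mm over their backs; the gripper's body (75 mm by 177 mm) begins 78 mm behind the grasp point.
Start: joints at [-1.297, 0.3, 1.521, -0, 1.321, -0.067], TCP at [0.184, -0.518, 0.205] pointing down, gripper open.
Joint ranges: [-3.03, 3.03], [-0.79, 2.21], [0.23, 2.52], [-1.04, 4.18], [0, 3.07], [-2.55, 2.55]. Speed limits (rad/s): [2.22, 2.22, 2.57, 3.14, 3.14, 3.14].

## Interface

Orientations are given as [roll, pitch, yaw] about the fixed x, y, z axes, in that order (R = Rz(yaw) Ry(pitch) Rx(roll)).
In Python, from station import * gives the robot as it stands.
- The arm moves only by the tool send_rows, never from a script. Its argument "motion" is a list of rows, each a list of 3 entries, a list of its own where there are three numbers: the shift along the tool's x, y, z in units of 0.03 m (1.0 is 0.03 m), then the turn, a rotation vector about the tool's x, y, z in units of 0.12 rad (1.0 is 0.12 rad), then the opening, from -1 (shut) to 1 (fully open). In form: [[[x, y, z], [rx, ry, rz], grip], ...]. A call has 1 to 12 rows; each row shifts and turns the commanded pose from where the row before left it, along the tool's axes as they then stand; what a row does not reach is not made up. A row lasts 1/10 s, in which the tool goes at most 50 mm and 8.59 degrees, less where a joint would pass 70% of its speed; a pose out of reach is approached as far as the arm can. A call with a number of a shift or a turn outside -1 to 1 is refused whole. A call with a gripper value outside its range is refused whole. The fingers move at their own pace and stop on an object; "squeeze" is the grip in N (left out, the last holds). Time passes only in rows, so rows that do not move let the fingers close. It gives the time, the measured TCP pose, the force, the opening and the grip force at its end, in the units of the state.
- get_obs(): the state, without advancing time (a new reading comes with each control period).
- camera(name): name is "side" or "top" or "wrist"; returns a dict with "pixels" (384x512x3 uint8, red, green, blue), "depth" (384x512 float32, m along the optical axis (not along the pixel's ray), 0 where there is no reading), "fx", "fy", "cx", "cy" (pixels), "rvec" (rotation vector, rad) and "tvec" (3), from world to camera coordinates, as OpenCV has them. Camera axes: x right, y down, z forward; pixel columns grow to the right and rows downward; lengths in m; the calibration is good to about 2 mm. A picture is of the moment at which its call begins.
- hand_in(): hands the job in; it is judged then, once.
The state is a dict: "time_s": time; "qpos": joint angles; "joint_vel": joint speeds; "tau": joint torques, N m; "ee_pos": TCP position; "eef_rot": TCP orientation; "force": force on the tool from outside, world axes, zero at the start; "moment": the same for the moment, N m; "grip_width": finger opening in m; "grip_force": force on a finger pad.
Only numpy, scipy, OpenCV 4.12 (cv2) and the standard library are available. Lean on these libraries where they do the work, as an engineer would, in place of code of your own. Each camera call takes 0.05 s, during which the arm holds its last target. There are 200 camera calls.

## Working session

There is one attempt and no reset: what is moved stays moved. The work goes in short steps, Python scripts to look and compute and a tool call to move; the robot and the scene stay as the last step left them, time stands still between calls to the robot, and variables do not carry over. Pictures are saved under pics/ and viewed, at most 10 in all, crops included, and the job is handed in when it is done.

Besides the shell and the picture viewer there is one more tool, called after "Call:" in YAML: its name, and indented under it one key for each argument. send_rows: Moves the arm, as the interface text tells. Its arguments: {"type":"object","properties":{"motion":{"type":"array"},"squeeze":{"type":"number"}},"required":["motion"]}

```bash
mkdir -p pics; ls
cat > h.py <<'E'
from station import *
import numpy as np, cv2
from scipy.spatial.transform import Rotation as Ro
def cam(n):
    c=camera(n); c['R']=Ro.from_rotvec(np.array(c['rvec']).ravel()).as_matrix(); c['t']=np.array(c['tvec']).ravel()
    d=c['depth']; v,u=np.mgrid[:384,:512]
    P=np.stack([(u-c['cx'])/c['fx']*d,(v-c['cy'])/c['fy']*d,d],-1)
    c['W']=(P-c['t'])@c['R']; c['W'][d==0]=np.nan
    return c
def ray(c,u,v,z):
    o=-c['R'].T@c['t']; r=c['R'].T@np.array([(u-c['cx'])/c['fx'],(v-c['cy'])/c['fy'],1]); return o+r*(z-o[2])/r[2]
def save(c,n): cv2.imwrite('pics/'+n,c['pixels'][:,:,::-1])
E
python3 - <<'E'
from h import *
im=[]
for n in ['top','side']:
    c=cam(n); im.append(c['pixels'][:,:,::-1]); np.savez(n+'.npz',**c); print(n,-c['R'].T@c['t'],c['fx'])
    save(c,n+'0.png')
print(get_obs())
E
```

```text
pics
top [ 0.39022567 -0.00340265  1.08047876] 404.7450965654397
side [0.36463123 0.59565819 0.85154963] 407.7732332230612
{'time_s': 0.1, 'qpos': array([-1.29655993e+00,  3.00406752e-01,  1.52151666e+00, -4.15461034e-05,
        1.32070185e+00, -6.65717702e-02]), 'joint_vel': array([-0.00114312, -0.0007426 , -0.00196776, -0.00121976,  0.00023189,
       -0.00239239]), 'tau': array([ 3.00133841e-03, -5.32642865e+01, -3.53282046e+01,  7.09149381e-02,
        2.35203240e-02, -5.43443230e-05]), 'ee_pos': array([ 0.18377434, -0.51813817,  0.20494888]), 'eef_rot': array([-3.14055965e+00, -2.85382345e-05,  3.40818451e-01]), 'force': array([-0.58332142,  0.17697949, -0.27413076]), 'moment': array([0.04343752, 0.00037395, 0.02691345]), 'grip_force': 0.0, 'grip_width': 0.09383031222053859}
```

View pics/top0.png

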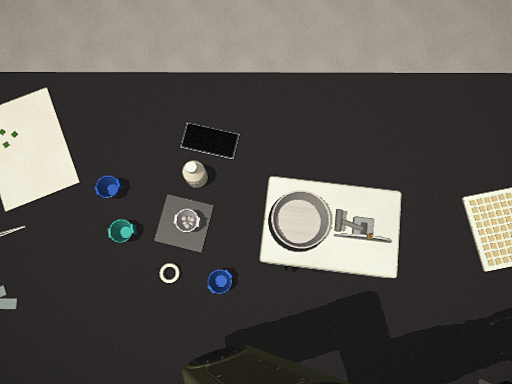

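View pics/side0.png

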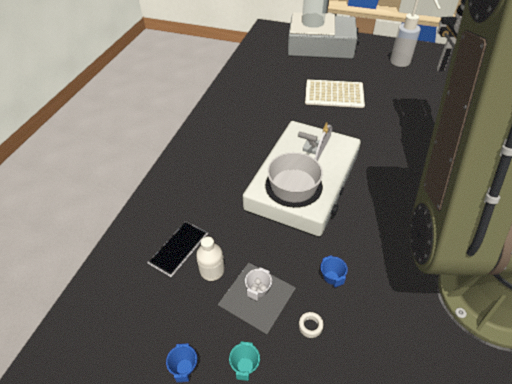

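Top view: cup at (187,220) on mat (184,222), bowl (301,220), lever grip (342,220), pivot about (365,225), pointer near (370,237), bottle (195,173), tape (169,272), phone (210,140). The side view agrees.

Run:
```python
import numpy as np, cv2
T=np.load('top.npz'); S=np.load('side.npz')
a=cv2.resize(T['pixels'][165:285,255:405,::-1],None,fx=4,fy=4,interpolation=cv2.INTER_CUBIC)[:, :600]
b=cv2.resize(T['pixels'][190:255,150:215,::-1],(200,200),interpolation=cv2.INTER_CUBIC)
c=cv2.resize(S['pixels'][110:240,240:370,::-1],(200,200),interpolation=cv2.INTER_CUBIC)
img=np.zeros((480,800,3),np.uint8); img[:,:600]=a; img[:200,600:]=b; img[200:400,600:]=c
cv2.imwrite('pics/crop1.png',img)
W=T['W']; px=T['pixels'].astype(int); hsv=cv2.cvtColor(T['pixels'],cv2.COLOR_RGB2HSV)
z=W[...,2]
# mill top
m=((abs(z-0.07)<0.006)&(px.min(2)>150)).astype(np.uint8); m[:, :255]=0; m[:,405:]=0
pts=W[m>0][:,:2].astype(np.float32); print('mill top',len(pts),np.median(z[m>0]),cv2.minAreaRect(pts))
# bowl rim
sub=np.zeros_like(m); sub[180:260,262:336]=1
b=(sub>0)&(abs(z-0.125)<0.004); p=W[b][:,:2].astype(np.float32); print('rim',len(p),cv2.minEnclosingCircle(p),cv2.fitEllipse(p))
# lever things
for v in range(206,246,3):
  print(v,' '.join('%3d'%(1000*z[v,u]) if z[v,u]==z[v,u] else '---' for u in range(330,396,3)))
# cup
sub=np.zeros_like(m); sub[195:250,150:215]=1
for lo,hi in [(0.043,0.056),(.002,.008)]:
  k=(sub>0)&(z>lo)&(z<hi); p=W[k][:,:2].astype(np.float32); print(lo,len(p),cv2.minEnclosingCircle(p),cv2.minAreaRect(p))
for n,(u0,u1,v0,v1) in dict(bottle=(175,212,150,190),tape=(155,185,258,288),blue=(204,236,264,298)).items():
  w=W[v0:v1,u0:u1].reshape(-1,3); w=w[w[:,2]>0.012]; print(n,w.min(0),w.max(0))
```

```text
mill top 8629 0.07005514495898177 ((0.4974628984928131, -0.20676089823246002), (0.3369954526424408, 0.21677273511886597), 83.39845275878906)
rim 333 ((0.5077043771743774, -0.12343835830688477), 0.06973768025636673) ((0.5073401927947998, -0.12340095639228821), (0.13433681428432465, 0.13456036150455475), 132.9151611328125)
206  70  69  71  68  70  71  69  66  72  70  69  67  70  68  67  69  68  69  72  70  70  70
209  69  68 175 183  68  69  70  68  68  71  71  71  72  67  67  66  70  67  69  70  69  67
212  68  69 179 183 183  70  67  68  68  69  70  68  69  66  66  69  70  66  68  69  70  69
215  67  68 178 185 184  69  69  70  71  68  74  74  68  69  70  70  69  69  68  69  69  71
218 123  72 181 181 177  72  71  68  84  82  83  85  83  83  81  66  72  68  68  68  70  71
221 125  67 181 185 178 164 152  71  82  82  86  87  85  86  85  69  70  68  67  67  69  71
224  68  70 179 180 159 156 146 136 124  83  81  84  86  83  82  66  72  70  68  65  71  70
227  72  71 180 180  69  73  71 126 123 113 101  88  85  80  85  69  67  69  72  68  71  67
230  68  71 181 183  66  70  68  65  83  
[... 404 characters left out ...]
72  85  88  68
245  73  70  66  69  70  75  68  66  72  69  68  66  68  71  69  69  67 ---  69  67  68  68
0.043 134 ((0.511078417301178, 0.15906427800655365), 0.03392638638615608) ((0.5109788775444031, 0.15897902846336365), (0.060552939772605896, 0.05911749601364136), 40.57744216918945)
0.002 1780 ((0.5130826830863953, 0.17986424267292023), 0.11022180318832397) ((0.5127148628234863, 0.18004603683948517), (0.14536836743354797, 0.17549048364162445), 0.31432172656059265)
bottle [0.60486774 0.11010435 0.0123742 ] [0.70901694 0.16901248 0.12309819]
tape [0.35518596 0.17950069 0.01270582] [0.40088574 0.22845429 0.02431009]
blue [0.3300247  0.04143035 0.01249754] [0.38649051 0.1036026  0.04995829]
```

View pics/crop1.png

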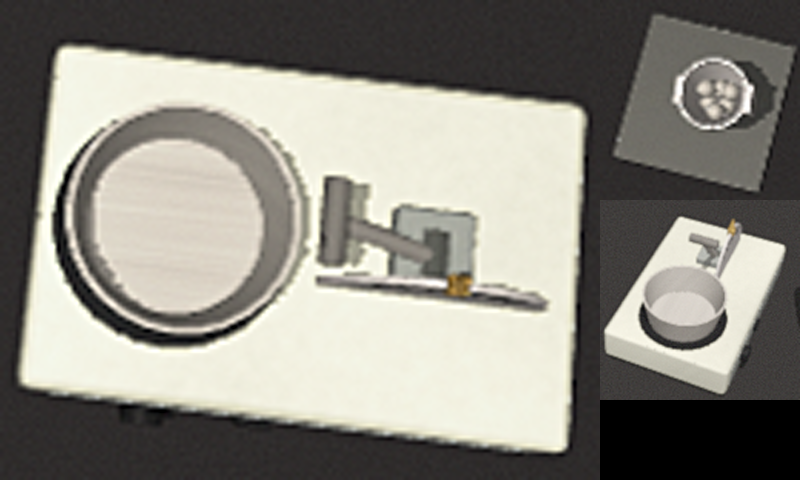

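Crop: brass pointer at crop (459,284), i.e. top (370,236), on the quadrant; lever grip at (340,220), leaning to the bowl; cup lugs at crop (680,95) and (748,100), roughly along the image row; balls in the cup.

```bash
cat > geo.py <<'E'
from h import *
bowl=np.array([.507,-.1250]); yw=np.deg2rad(-6.6)
mx=np.array([np.cos(yw),np.sin(yw)]); my=np.array([-np.sin(yw),np.cos(yw)]); piv=bowl-.16*my
def mill(W): d=W[...,:2]-piv; return np.stack([d@mx,d@my,W[...,2]-.075],-1)
def onplane(c,u,v,X):  # pixel ray to mill plane x=X -> (y,z) rel pivot
    o=-c['R'].T@c['t']; r=c['R'].T@np.array([(u-c['cx'])/c['fx'],(v-c['cy'])/c['fy'],1])
    k=(X-(o[:2]-piv)@mx)/(r[:2]@mx); p=o+k*r; return mill(p)
E
python3 - <<'E'
from geo import *
T=np.load('top.npz'); S=np.load('side.npz'); print('piv',piv)
for n,c,(u0,u1,v0,v1) in [('top',T,(330,396,200,250)),('side',S,(290,345,115,165))]:
    hsv=cv2.cvtColor(c['pixels'],cv2.COLOR_RGB2HSV); m=np.zeros((384,512),bool)
    m[v0:v1,u0:u1]=((hsv[...,0]>8)&(hsv[...,0]<28)&(hsv[...,1]>110))[v0:v1,u0:u1]
    v,u=np.nonzero(m); M=mill(c['W'])[m]
    print(n,'brass',len(u),u.mean(),v.mean(),np.nanmedian(M,0))
    for a,b in zip(u,v):
        p=onplane(c,a,b,-.024); print((a,b),c['pixels'][b,a],np.round(1000*p[1:]).astype(int),np.round(1000*mill(c['W'])[b,a]), 'lev %.2f r %.0f'%(.75+np.arctan2(p[1],p[2]),1000*np.hypot(p[1],p[2])))
    M=mill(c['W']); k=np.zeros_like(m); k[v0:v1,u0:u1]=1; g=k&(M[...,2]>.09)&(abs(M[...,0])<.04)&(M[...,1]>0.03)
    print('grip',g.sum(),M[g].mean(0),M[g].min(0),M[g].max(0))
    g=k&(M[...,2]>.006)&(M[...,2]<.016)&(abs(M[...,1])<.04)&(abs(M[...,0])<.04); print('block',M[g].min(0),M[g].max(0))
c=T; W=T['W']; z=W[...,2]; sub=np.zeros((384,512),bool); sub[200:242,165:208]=1
k=sub&(z>.042)&(z<.056); p=W[k][:,:2]; cen=np.array([.511,.159])
d=p-cen; r=np.hypot(*d.T); o=np.argsort(-r)[:14]
print(np.c_[1000*r[o],np.rad2deg(np.arctan2(d[o,1],d[o,0]))%180].round())
# mat by gray mask
px=c['pixels'].astype(int); g=((abs(px.max(2)-px.min(2))<15)&(px.mean(2)>60)&(px.mean(2)<130)&sub.__class__(sub.shape) if 0 else (px.mean(2)>60)&(px.mean(2)<130)).astype(np.uint8)
g[:185]=0;g[260:]=0;g[:,:145]=0;g[:,222:]=0
q=max(cv2.findContours(g,0,2)[0],key=cv2.contourArea); R=cv2.minAreaRect(q); print('mat',R,ray(c,*R[0],.004))
E
```

```text
piv [ 0.48861006 -0.28393964]
top brass 27 369.22222222222223 235.88888888888889 [-0.02504326  0.00676162  0.07937677]
(np.int64(367), np.int64(234)) [125  93  36] [ 19 108] [-19.   9.  69.] lev 0.93 r 110
(np.int64(368), np.int64(234)) [164 126  60] [ 18 110] [-20.   9.  79.] lev 0.91 r 111
(np.int64(369), np.int64(234)) [101  75  31] [ 16 112] [nan nan nan] lev 0.89 r 113
(np.int64(370), np.int64(234)) [99 76 34] [ 15 114] [-21.   7.  85.] lev 0.88 r 115
(np.int64(371), np.int64(234)) [113  87  39] [ 13 117] [-20.   5.  87.] lev 0.86 r 117
(np.int64(372), np.int64(234)) [125 102  65] [ 12 119] [-19.  -1.  76.] lev 0.85 r 119
(np.int64(367), np.int64(235)) [109  81  31] [14 89] [-22.  10.  74.] lev 0.91 r 90
(np.int64(368), np.int64(235)) [152 121  63] [12 91] [-22.   9.  78.] lev 0.89 r 92
(np.int64(369), np.int64(235)) [126  98  52] [11 93] [-23.   9.  86.] lev 0.87 r 94
(np.int64(370), np.int64(235)) [125  99  50] [ 9 96] [-23.   7.  87.] lev 0.85 r 96
(np.int64(371), np.int64(235)) [168 131  63] [ 8 98] [-24.   7.  95.] lev 0.83 r 98
(np.int64(372), np.int64(235)) [201 162  96] 
[... 3781 characters left out ...]
 lev 0.89 r 73
(np.int64(326), np.int64(131)) [164 136  77] [-1 63] [-26.   8.  71.] lev 0.73 r 63
(np.int64(326), np.int64(132)) [155 129  81] [-3 58] [-27.   8.  68.] lev 0.70 r 59
grip 126 [0.00281084 0.08698868 0.10534075] [-0.02103971  0.07628016  0.09488512] [0.02818341 0.09260199 0.11124665]
block [-0.02304998 -0.03466266  0.00608343] [0.03198825 0.03295076 0.01588149]
[[ 34. 101.]
 [ 34. 102.]
 [ 34.  66.]
 [ 33.  98.]
 [ 33.  70.]
 [ 33.  64.]
 [ 33.  94.]
 [ 32. 100.]
 [ 32.  78.]
 [ 32.  68.]
 [ 32.  64.]
 [ 31.  83.]
 [ 31.  87.]
 [ 31.  97.]]
mat ((183.3619384765625, 222.52920532226562), (49.09606170654297, 49.558837890625), 14.620875358581543) [0.51029213 0.17502482 0.004     ]
```

Call:
send_rows:
  motion:
    - [[0, 0, -0.2], [0, 0, -0.93], -1]
    - [[0, 0, -0.2], [0, 0, -0.93], -1]
    - [[0, 0, -0.2], [0, 0, -0.93], -1]
    - [[0, 0, -0.2], [0, 0, -0.93], -1]
    - [[0, 0, -0.2], [0, 0, -0.93], -1]
    - [[0, 0, -0.2], [0, 0, -0.93], -1]
    - [[0, 0, -0.2], [0, 0, -0.93], -1]
    - [[0, 0, -0.2], [0, 0, -0.93], -1]
    - [[0, 0, -0.2], [0, 0, -0.93], -1]
    - [[0, 0, -0.2], [0, 0, -0.93], -1]

```text
time_s: 1.1
ee_pos: [0.1838, -0.5182, 0.2654]
eef_rot: [-3.141, -0.001, 1.461]
force: [-0.3, -0.2, 0.2]
grip_width: 0.0176
grip_force: 0.0
```

Call:
send_rows:
  motion:
    - [[0.9, 0.78, 0], [0, 0, 0], -1]
    - [[0.9, 0.78, 0], [0, 0, 0], -1]
    - [[0.9, 0.78, 0], [0, 0, 0], -1]
    - [[0.9, 0.78, 0], [0, 0, 0], -1]
    - [[0.9, 0.78, 0], [0, 0, 0], -1]
    - [[0.9, 0.78, 0], [0, 0, 0], -1]
    - [[0.9, 0.78, 0], [0, 0, 0], -1]
    - [[0.9, 0.78, 0], [0, 0, 0], -1]
    - [[0.9, 0.78, 0], [0, 0, 0], -1]
    - [[0.9, 0.78, 0], [0, 0, 0], -1]
    - [[0.9, 0.78, 0], [0, 0, 0], -1]
    - [[0.9, 0.75, 0], [0, 0, 0], -1]

```text
time_s: 2.3
ee_pos: [0.4996, -0.2271, 0.2652]
eef_rot: [-3.141, -0.0, 1.457]
force: [0.0, -0.7, 0.4]
grip_width: 0.0005
grip_force: 0.0
```

Call:
send_rows:
  motion:
    - [[0.9, 0, 0], [0, 0, 0], -1]
    - [[0.9, 0, 0], [0, 0, 0], -1]
    - [[0, 0, 0], [0, 0, 0], -1]
    - [[0, 0, 0], [0, 0, 0], -1]

```text
time_s: 2.7
ee_pos: [0.5049, -0.1746, 0.2653]
eef_rot: [-3.141, 0.0, 1.458]
force: [0.2, -1.5, -0.2]
grip_width: 0.0005
grip_force: 0.0
```

Run:
```python
from geo import *
o=get_obs(); print(o['time_s'],mill(o['ee_pos']),o['ee_pos'],o['eef_rot'],o['force'],o['qpos'],o['grip_width'])
```

```text
2.7 [0.00361511 0.11045882 0.19034751] [ 0.50489703 -0.17462837  0.26534751] [-3.14136933e+00  7.44174012e-05  1.45770998e+00] [ 0.24554646 -1.54549498 -0.15337743] [-4.01483477e-01  2.25034850e-01  1.47611663e+00 -1.36010600e-04
  1.44063410e+00 -2.88379452e-01] 0.0005466769778579842
```

Call:
send_rows:
  motion:
    - [[0, 0, 0.75], [0, 0, 0], -1]
    - [[0, 0, 0.75], [0, 0, 0], -1]
    - [[0, 0, 0.75], [0, 0, 0], -1]
    - [[0, 0, 0.75], [0, 0, 0], -1]
    - [[0, 0, 0.75], [0, 0, 0], -1]
    - [[0, 0, 0], [0, 0, 0], -1]

```text
time_s: 3.3
ee_pos: [0.5035, -0.1752, 0.1503]
eef_rot: [-3.137, -0.001, 1.456]
force: [-0.2, -0.2, -0.4]
grip_width: 0.0004
grip_force: 0.0
```

Call:
send_rows:
  motion:
    - [[-0.45, 0, 0], [0, 0, 0], -1]
    - [[-0.45, 0, 0], [0, 0, 0], -1]
    - [[-0.45, 0, 0], [0, 0, 0], -1]
    - [[-0.45, 0, 0], [0, 0, 0], -1]
    - [[-0.45, 0, 0], [0, 0, 0], -1]
    - [[-0.45, 0, 0], [0, 0, 0], -1]
    - [[-0.45, 0, 0], [0, 0, 0], -1]
    - [[-0.45, 0, 0], [0, 0, 0], -1]
    - [[-0.45, 0, 0], [0, 0, 0], -1]
    - [[-0.45, 0, 0], [0, 0, 0], -1]
    - [[-0.45, 0, 0], [0, 0, 0], -1]
    - [[-0.2, 0, 0], [0, 0, 0], -1]

```text
time_s: 4.5
ee_pos: [0.4871, -0.3296, 0.1529]
eef_rot: [-3.142, 0.0, 1.456]
force: [0.6, 3.3, 0.1]
grip_width: 0.0007
grip_force: 1.2
```

```bash
cat > lev.py <<'E'
from geo import *
def st():
    o=get_obs(); print(o['time_s'],'mill',mill(o['ee_pos']).round(4),'ee',o['ee_pos'].round(4),o['eef_rot'].round(3),'F',o['force'].round(1),'q',o['qpos'].round(2),o['grip_width'])
E
python3 -c "
from lev import *
st(); c=cam('side'); save(c,'side1.png')"
```

```text
4.5 mill [ 0.0037 -0.0455  0.0779] ee [ 0.4871 -0.3296  0.1529] [-3.142  0.     1.456] F [0.6 3.3 0.1] q [-0.66  0.43  1.47 -0.    1.24 -0.54] 0.0007133256325839033
```

Call:
send_rows:
  motion:
    - [[-0.2, 0, 0], [0, 0, 0], -1]
    - [[-0.15, 0, 0], [0, 0, 0], -1]
    - [[0, 0, 0], [0, 0, 0], -1]
    - [[0, 0, 0], [0, 0, 0], -1]

```text
time_s: 4.95
ee_pos: [0.4863, -0.3386, 0.1532]
eef_rot: [3.141, 0.0, 1.457]
force: [0.3, 2.7, 1.7]
grip_width: 0.0003
grip_force: 1.3
```

Call:
send_rows:
  motion:
    - [[-0.1, 0, 0], [0, 0, 0], -1]
    - [[0, 0, 0], [0, 0, 0], -1]

```text
time_s: 5.15
ee_pos: [0.4861, -0.34, 0.1529]
eef_rot: [-3.141, -0.003, 1.457]
force: [-0.8, 11.9, 2.8]
grip_width: 0.0004
grip_force: 5.9
```

```bash
cat >> lev.py <<'E'
def lever(box=(330,415,195,260)):
    c=cam('top'); M=mill(c['W']); k=np.zeros((384,512),bool); u0,u1,v0,v1=box; k[v0:v1,u0:u1]=1
    r=np.hypot(M[...,1],M[...,2]); g=k&(r>.118)&(r<.145)&(abs(M[...,0])<.028)
    a=.75+np.arctan2(M[...,1],M[...,2]); rod=k&(r>.05)&(r<.115)&(abs(M[...,0])<.009)
    print('bar',g.sum(),np.nanmedian(a[g]),'r',np.nanmedian(r[g]),'rod',rod.sum(),np.nanmedian(a[rod]) if rod.any() else 0)
    return c
E
python3 -c "
from lev import *
st(); save(lever(),'top2.png')"
```

```text
5.15 mill [ 0.0039 -0.056   0.0779] ee [ 0.4861 -0.34    0.1529] [-3.141e+00 -3.000e-03  1.457e+00] F [-0.8 11.9  2.8] q [-0.67  0.44  1.45  0.    1.25 -0.56] 0.0003692914343316857
bar 7 0.34540601530159365 r 0.11964873936989791 rod 253 0.21876411895815273
```

Call:
send_rows:
  motion:
    - [[0.4, 0, 0], [0, 0, 0], -1]
    - [[0.6, 0, 0], [0, 0, 0], -1]
    - [[0, 0, -1], [0, 0, 0], -1]
    - [[0, 0, -1], [0, 0, 0], -1]
    - [[0, 0, -1], [0, 0, 0], -1]
    - [[0, 0, -1], [0, 0, 0], -1]
    - [[0, 0, 0], [0, 0, 0], -1]

```text
time_s: 5.9
ee_pos: [0.4902, -0.3115, 0.2773]
eef_rot: [3.136, 0.004, 1.457]
force: [0.5, -0.9, 0.3]
grip_width: 0.0003
grip_force: 0.0
```

```bash
python3 -c "
from lev import *
st(); save(lever(),'top3.png')"
```

```text
5.9 mill [ 0.0048 -0.0272  0.2023] ee [ 0.4902 -0.3115  0.2773] [3.136 0.004 1.457] F [ 0.5 -0.9  0.3] q [-0.63  0.32  1.33 -0.    1.49 -0.52] 0.0003140371749878072
bar 0 nan r nan rod 278 0.08917327184538665
  return np.nanmean(a, axis, out=out, keepdims=keepdims)
```

Call:
send_rows:
  motion:
    - [[1, 0, 0], [0, 0, 0], 1]
    - [[1, 0, 0], [0, 0, 0], 1]
    - [[1, 0, 0], [0, 0, 0], 1]
    - [[1, 0, 0], [0, 0, 0], 1]
    - [[1, 0, 0], [0, 0, 0], 1]
    - [[1, 0, 0], [0, 0, 0], 1]
    - [[1, 0, 0], [0, 0, 0], 1]
    - [[1, 0, 0], [0, 0, 0], 1]
    - [[1, 0, 0], [0, 0, 0], 1]
    - [[1, 0, 0], [0, 0, 0], 1]
    - [[1, -0.5, 0], [0, 0, 0], 1]
    - [[1, -0.5, 0], [0, 0, 0], 1]

```text
time_s: 7.15
ee_pos: [0.4993, 0.0509, 0.2713]
eef_rot: [-3.14, 0.001, 1.457]
force: [0.3, 1.0, 0.7]
grip_width: 0.0921
grip_force: 0.0
```

Call:
send_rows:
  motion:
    - [[1, 0, 0], [0, 0, 0], 1]
    - [[1, 0, 0], [0, 0, 0], 1]
    - [[1, 0, 0], [0, 0, 0], 1]
    - [[0.6, 0, 0], [0, 0, 0], 1]
    - [[0, 0, 0], [0, 0, 0.9], 1]
    - [[0, 0, 0], [0, 0, 0.9], 1]
    - [[0, 0, 0], [0, 0, 0.9], 1]
    - [[0, 0, 0], [0, 0, 0.9], 1]
    - [[0, 0, 0], [0, 0, 0.9], 1]
    - [[0, 0, 0], [0, 0, 0.9], 1]
    - [[0, 0, 0], [0, 0, 0.9], 1]
    - [[0, 0, 0], [0, 0, 0.9], 1]

```text
time_s: 8.35
ee_pos: [0.5119, 0.1569, 0.2715]
eef_rot: [-3.141, 0.002, 0.589]
force: [0.3, 0.1, -0.2]
grip_width: 0.094
grip_force: 0.0
```

Call:
send_rows:
  motion:
    - [[0, 0, 0], [0, 0, 0.9], 1]
    - [[0, 0, 0], [0, 0, 0.9], 1]
    - [[0, 0, 0], [0, 0, 0.9], 1]
    - [[0, 0, 0], [0, 0, 0.9], 1]
    - [[0, 0, 0], [0, 0, 0.9], 1]
    - [[0, 0, 0], [0, 0, 0.9], 1]
    - [[0, 0, 0], [0, 0, 0.57], 1]
    - [[0, 0, 0], [0, 0, 0], 1]
    - [[0, 0, 0], [0, 0, 0], 1]

```text
time_s: 9.25
ee_pos: [0.5122, 0.1568, 0.2721]
eef_rot: [3.141, 0.001, -0.121]
force: [0.4, 1.3, 0.1]
grip_width: 0.0942
grip_force: 0.0
```

```bash
python3 -c "
from lev import *
st(); c=cam('wrist'); save(c,'w1.png'); np.savez('w1.npz',**c)"
```

```text
9.25 mill [-0.0272  0.4405  0.1971] ee [0.5122 0.1568 0.2721] [ 3.141e+00  1.000e-03 -1.210e-01] F [0.4 1.3 0.1] q [ 0.23  0.23  1.46 -0.    1.46  1.92] 0.09415252790970767
```

View pics/w1.png

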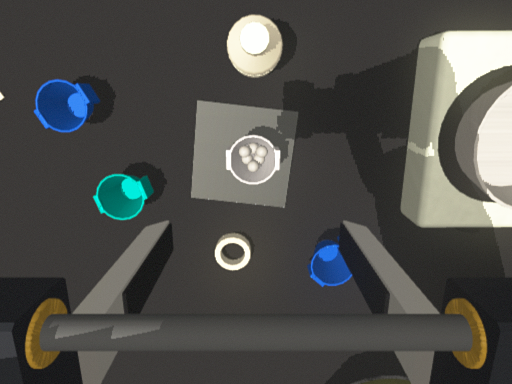

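Wrist view: cup rim centre about (253,160), lugs at (229,160) and (278,159), so the fingers' line matches the lugs; tape, bottle and blue cup are clear.

```bash
python3 - <<'E' 2>/dev/null
from lev import *
c=np.load('w1.npz'); print(ray(c,253.5,160,.049),ray(c,229,160,.049),ray(c,278,159.5,.049)); 
k=np.zeros((384,512),bool);k[130:190,222:286]=1; W=c['W']; k&=(W[...,2]>.043)&(W[...,2]<.056); p=W[k][:,:2].astype(np.float32); print(cv2.minEnclosingCircle(p),cv2.fitEllipse(p))
lever((330,430,190,260))
E
```

```text
[0.51357201 0.15836701 0.049     ] [0.51707223 0.18731084 0.049     ] [0.51067236 0.12936268 0.049     ]
((0.5138305425643921, 0.15964986383914948), 0.033737342804670334) ((0.5138145089149475, 0.15949170291423798), (0.054469965398311615, 0.05883317440748215), 172.98544311523438)
bar 231 0.04447318035365144 r 0.13456573056225654 rod 303 0.07237022266522253
```

Call:
send_rows:
  motion:
    - [[0.04, -0.07, 1], [0, 0, 0], 1]
    - [[0, 0, 1], [0, 0, 0], 1]
    - [[0, 0, 1], [0, 0, 0], 1]
    - [[0, 0, 1], [0, 0, 0], 1]
    - [[0, 0, 1], [0, 0, 0], 1]
    - [[0, 0, 1], [0, 0, 0], 1]
    - [[0, 0, 1], [0, 0, 0], 1]
    - [[0, 0, 0.7], [0, 0, 0], 1]
    - [[0, 0, 0.5], [0, 0, 0], 1]
    - [[0, 0, 0.26], [0, 0, 0], 1]
    - [[0, 0, 0], [0, 0, 0], 1]
    - [[0, 0, 0], [0, 0, 0], 1]

```text
time_s: 10.55
ee_pos: [0.5144, 0.1587, 0.0198]
eef_rot: [-3.141, -0.001, -0.123]
force: [0.4, -1.3, -0.2]
grip_width: 0.094
grip_force: 0.0
```

Call:
send_rows:
  motion:
    - [[0, 0, 0], [0, 0, 0], -1]
    - [[0, 0, 0], [0, 0, 0], -1]
    - [[0, 0, 0], [0, 0, 0], -1]
    - [[0, 0, 0], [0, 0, 0], -1]
    - [[0, 0, 0], [0, 0, 0], -1]
    - [[0, 0, 0], [0, 0, 0], -1]
    - [[0, 0, 0], [0, 0, 0], -1]
    - [[0, 0, 0], [0, 0, 0], -1]
  squeeze: 25

```text
time_s: 11.35
ee_pos: [0.5142, 0.1586, 0.0194]
eef_rot: [-3.141, -0.0, -0.124]
force: [-1.7, 1.4, 6.3]
grip_width: 0.064
grip_force: 25.0
```

Call:
send_rows:
  motion:
    - [[0, 0, -0.3], [0, 0, 0], -1]
    - [[0, 0, -0.6], [0, 0, 0], -1]
    - [[0, 0, -0.9], [0, 0, 0], -1]
    - [[0, 0, -1], [0, 0, 0], -1]
    - [[0, 0, -1], [0, 0, 0], -1]
    - [[0, 0, -1], [0, 0, 0], -1]
    - [[0, 0, -1], [0, 0, 0], -1]
    - [[0, 0, -1], [0, 0, 0], -1]
    - [[0, 0, -0.9], [0, 0, 0], -1]
    - [[0, 0, -0.6], [0, 0, 0], -1]
    - [[0, 0, -0.4], [0, 0, 0], -1]

```text
time_s: 12.45
ee_pos: [0.514, 0.1585, 0.2816]
eef_rot: [-3.141, -0.001, -0.124]
force: [1.1, -0.7, -2.0]
grip_width: 0.0635
grip_force: 25.0
```

Call:
send_rows:
  motion:
    - [[0, 0, 0], [0, 0, -0.6], -1]
    - [[0, 0, 0], [0, 0, -0.96], -1]
    - [[0, 0, 0], [0, 0, -0.96], -1]
    - [[0, 0, 0], [0, 0, -0.96], -1]
    - [[0, 0, 0], [0, 0, -0.96], -1]
    - [[0, 0, 0], [0, 0, -0.96], -1]
    - [[0, 0, 0], [0, 0, -0.96], -1]
    - [[0, 0, 0], [0, 0, -0.96], -1]
    - [[0, 0, 0], [0, 0, -0.96], -1]
    - [[0, 0, 0], [0, 0, -0.96], -1]
    - [[0, 0, 0], [0, 0, -0.96], -1]
    - [[0, 0, 0], [0, 0, -0.96], -1]

```text
time_s: 13.65
ee_pos: [0.5138, 0.1584, 0.2796]
eef_rot: [-3.14, 0.001, 1.22]
force: [-0.6, 0.6, -1.9]
grip_width: 0.0639
grip_force: 25.0
```

Call:
send_rows:
  motion:
    - [[0, 0, 0], [0, 0.5, 0], -1]
    - [[0, 0, 0], [0, 0.5, 0], -1]
    - [[0, 0, 0], [0, 0.5, 0], -1]
    - [[0, 0, 0], [0, 0.5, 0], -1]
    - [[0, 0, 0], [0, 0, 0], -1]

```text
time_s: 14.15
ee_pos: [0.5136, 0.1577, 0.2796]
eef_rot: [-3.14, -0.24, 1.214]
force: [0.1, 0.4, -2.8]
grip_width: 0.0639
grip_force: 25.0
```

```bash
python3 - <<'E' 2>/dev/null
from lev import *
st(); print(Ro.from_euler('xyz',get_obs()['eef_rot']).as_matrix().round(2))
E
```

```text
14.15 mill [-0.0259  0.4416  0.2046] ee [0.5136 0.1577 0.2796] [-3.14  -0.24   1.214] F [ 0.1  0.4 -2.8] q [0.12 0.14 1.56 0.22 1.34 0.44] 0.06385519059676142
[[ 0.34  0.94  0.08]
 [ 0.91 -0.35  0.22]
 [ 0.24 -0.   -0.97]]
```

Call:
send_rows:
  motion:
    - [[-0.3, 0.12, 0], [0, 0, 0], -1]
    - [[-0.6, 0.24, 0], [0, 0, 0], -1]
    - [[-0.8, 0.32, 0], [0, 0, 0], -1]
    - [[-0.8, 0.32, 0], [0, 0, 0], -1]
    - [[-0.8, 0.32, 0], [0, 0, 0], -1]
    - [[-0.8, 0.32, 0], [0, 0, 0], -1]
    - [[-0.8, 0.32, 0], [0, 0, 0], -1]
    - [[-0.8, 0.32, 0], [0, 0, 0], -1]
    - [[-0.8, 0.32, 0], [0, 0, 0], -1]
    - [[-0.7, 0.26, 0.08], [0, 0, 0], -1]
    - [[-0.4, 0.16, 0.08], [0, 0, 0], -1]
    - [[-0.23, 0.08, 0], [0, 0, 0], -1]

```text
time_s: 15.35
ee_pos: [0.5221, -0.0874, 0.2188]
eef_rot: [-3.14, -0.239, 1.215]
force: [0.4, 0.4, -2.2]
grip_width: 0.0639
grip_force: 25.0
```

Call:
send_rows:
  motion:
    - [[0, 0, 0], [0, 0.5, 0], -1]
    - [[0, 0, 0], [0, 0.5, 0], -1]
    - [[0, 0, 0], [0, 0.5, 0], -1]
    - [[0, 0, 0], [0, 0.5, 0], -1]
    - [[0, 0, 0], [0, 0.5, 0], -1]
    - [[0, 0, 0], [0, 0.5, 0], -1]
    - [[0, 0, 0], [0, 0, 0], -1]
    - [[0, 0, 0], [0, 0, 0], -1]

```text
time_s: 16.15
ee_pos: [0.5224, -0.0865, 0.2197]
eef_rot: [-3.141, -0.598, 1.216]
force: [-0.0, 0.2, -1.2]
grip_width: 0.0637
grip_force: 25.0
```

```bash
python3 - <<'E' 2>/dev/null
from lev import *
st(); a=cam('side')['pixels'][90:282,220:476]; b=cam('top')['pixels'][140:332,220:476]
cv2.imwrite('pics/p1.png',cv2.resize(np.hstack([a,b])[:,:,::-1],(800,300)))
E
```

```text
16.15 mill [0.0109 0.2    0.1447] ee [ 0.5224 -0.0865  0.2197] [-3.141 -0.598  1.216] F [-0.   0.2 -1.2] q [-0.52  0.27  1.64  0.6   1.39 -0.33] 0.0636738566684703
```

View pics/p1.png

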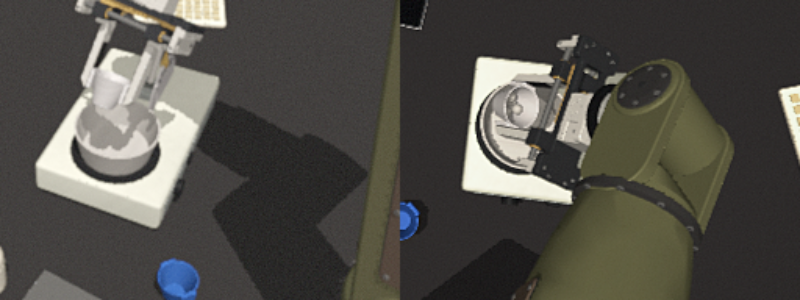

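Side half: cup tilted over the bowl at (115,85). Top half: cup mouth at (520,105), balls still inside, wrist bulk over the lever side; I check its clearance first.

```bash
python3 - <<'E' 2>/dev/null
from lev import *
from scipy.optimize import least_squares
D=[([-1.29656,.300407,1.521517,0,1.320702,-.06657],[.18377,-.51814,.20495]),([-.401483,.225035,1.476117,0,1.440634,-.28838],[.50490,-.17463,.26535]),
([-.66,.43,1.47,0,1.24,-.54],[.4871,-.3296,.1529]),([-.63,.32,1.33,0,1.49,-.52],[.4902,-.3115,.2773]),([.23,.23,1.46,0,1.46,1.92],[.5122,.1568,.2721]),
([.12,.14,1.56,.22,1.34,.44],[.5136,.1577,.2796]),(get_obs()['qpos'],get_obs()['ee_pos'])]
rz=lambda a:Ro.from_euler('z',a).as_matrix(); ry=lambda a:Ro.from_euler('y',a).as_matrix()
def fk(p,q):
    a1,h,L2,L3,Lt,a3=p; A=rz(q[0])@ry(q[1]); B=A@ry(q[2]); C=B@rz(q[3])@ry(q[4])
    w=rz(q[0])@[a1,0,h]+A@[0,0,L2]+B@[a3,0,L3]; return w,w+C@[0,0,Lt]
f=lambda p:np.ravel([fk(p,q)[1]-np.array(x) for q,x in D])
s=least_squares(f,[0,.35,.4,.4,.2,0]); p=s.x; print(p.round(3),abs(s.fun).max()); print('wrist now',fk(p,D[-1][0])[0])
for th in (75,85):
  t=np.deg2rad(th); d=np.array([np.cos(1.216)*np.sin(t),np.sin(1.216)*np.sin(t),-np.cos(t)]); w=np.array([.5224,-.0865,.2197])-p[4]*d; print(th,w,'mill',mill(w))
c=cam('side'); M=mill(c['W']); 
E
```

```text
[-0.024  0.283  0.42   0.47   0.344  0.022] 0.03525015597754998
wrist now [ 0.45347912 -0.26220567  0.51164994]
75 [ 0.40688782 -0.39829609  0.30879456] mill [-0.06803684 -0.1229915   0.23379456]
85 [ 0.40326805 -0.40806673  0.24970205] mill [-0.07050961 -0.13311344  0.17470205]
```

Call:
send_rows:
  motion:
    - [[0, 0, 0], [0, 0.5, 0], -1]
    - [[0, 0, 0], [0, 0.5, 0], -1]
    - [[0, 0, 0], [0, 0.5, 0], -1]
    - [[0, 0, 0], [0, 0.4, 0], -1]
    - [[0, 0, 0], [0, 0.3, 0], -1]
    - [[0, 0, 0], [0, 0.3, 0], -1]
    - [[0, 0, 0], [0, 0.3, 0], -1]
    - [[0, 0, 0], [0, 0.3, 0], -1]
    - [[0, 0, 0], [0, 0.3, 0], -1]
    - [[0, 0, 0], [0, 0.3, 0], -1]
    - [[0, 0, 0], [0, 0.3, 0], -1]
    - [[0, 0, 0], [0, 0.3, 0], -1]

```text
time_s: 17.5
ee_pos: [0.5223, -0.0867, 0.2196]
eef_rot: [3.142, -1.119, 1.216]
force: [-0.6, 0.6, -2.1]
grip_width: 0.0636
grip_force: 25.0
```

Call:
send_rows:
  motion:
    - [[0, 0, 0], [0, 0.3, 0], -1]
    - [[0, 0, 0], [0, 0.3, 0], -1]
    - [[0, 0, 0], [0, 0.3, 0], -1]
    - [[0, 0, 0], [0, 0.3, 0], -1]
    - [[0, 0, 0], [0, 0.3, 0], -1]
    - [[0, 0, 0], [0, 0.3, 0], -1]
    - [[0, 0, 0], [0, 0, 0], -1]
    - [[0, 0, 0], [0, 0, 0], -1]
    - [[0, 0, 0], [0, 0, 0], -1]
    - [[0, 0, 0], [0, 0, 0], -1]

```text
time_s: 18.5
ee_pos: [0.5224, -0.0866, 0.2199]
eef_rot: [3.139, -1.331, 1.218]
force: [-0.4, -1.1, -2.9]
grip_width: 0.0638
grip_force: 25.0
```

```bash
python3 - <<'E' 2>/dev/null
from lev import *
st(); a=cam('side')['pixels'][90:282,220:476]; b=cam('top')['pixels'][140:332,220:476]; w=cam('wrist')['pixels'];
i=np.hstack([a,b,cv2.resize(w,(256,192))])[:,:,::-1]
cv2.imwrite('pics/p2.png',cv2.resize(i,(798,200)))
i2=np.hstack([cv2.resize(cam('side')['pixels'][110:240,240:370],(400,400),interpolation=cv2.INTER_CUBIC),cv2.resize(w[:, :],(400,400))])[:,:,::-1]
cv2.imwrite('pics/p2b.png',np.vstack([cv2.resize(i,(800,200)),i2]))
E
```

```text
18.5 mill [0.0109 0.1999 0.1449] ee [ 0.5224 -0.0866  0.2199] [ 3.139 -1.331  1.218] F [-0.4 -1.1 -2.9] q [-0.73  0.53  1.7   1.15  1.71 -0.73] 0.0638127474778463
```

View pics/p2b.png

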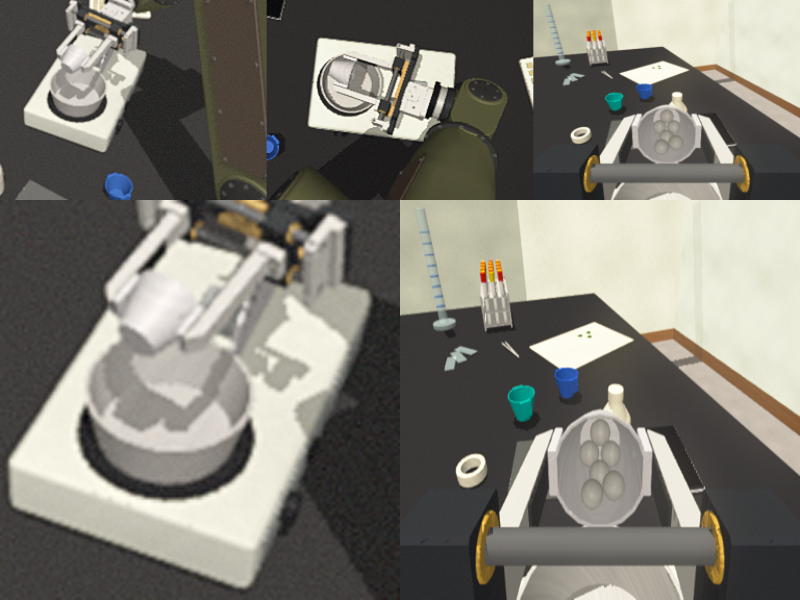

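Wrist view (lower right): all six balls still in the cup, wall slope too small at 76°. I check wrist clearance before tilting further.

```bash
python3 - <<'E' 2>/dev/null
from lev import *
c=cam('top'); W=c['W']; M=mill(W)
for v in (215,225,235,245,255): print(v,[tuple((1000*M[v,u]).round().astype(int)) for u in range(380,470,12)])
c=cam('side'); M=mill(c['W']); 
for v in range(60,130,14): print(v,[tuple((1000*M[v,u]).round().astype(int)) if M[v,u,0]==M[v,u,0] else 0 for u in range(290,380,12)])
E
```

```text
215 [(np.int64(41), np.int64(-41), np.int64(-5)), (np.int64(44), np.int64(-70), np.int64(-4)), (np.int64(60), np.int64(-126), np.int64(-75)), (np.int64(64), np.int64(-157), np.int64(-73)), (np.int64(68), np.int64(-190), np.int64(-77)), (np.int64(72), np.int64(-221), np.int64(-74)), (np.int64(75), np.int64(-252), np.int64(-73)), (np.int64(80), np.int64(-286), np.int64(-76))]
225 [(np.int64(-17), np.int64(26), np.int64(219)), (np.int64(-13), np.int64(1), np.int64(212)), (np.int64(34), np.int64(-128), np.int64(-78)), (np.int64(-13), np.int64(-30), np.int64(251)), (np.int64(-11), np.int64(-52), np.int64(252)), (np.int64(-9223372036854775808), np.int64(-9223372036854775808), np.int64(-9223372036854775808)), (np.int64(48), np.int64(-253), np.int64(-72)), (np.int64(52), np.int64(-284), np.int64(-71))]
235 [(np.int64(-37), np.int64(27), np.int64(225)), (np.int64(-34), np.int64(5), np.int64(227)), (np.int64(-37), np.int64(-3), np.int64(269)), (np.int64(-34), np.int64(-26), np.int64(264)), (np.int64(-31), np.int64(-47), np.int64(267)), (np.int64(-29), np.int64(-67), np.int64(269)), (np.int64(2
[... 2030 characters left out ...]
np.int64(22), np.int64(89), np.int64(203)), (np.int64(-3), np.int64(73), np.int64(200)), (np.int64(-30), np.int64(68), np.int64(204)), (np.int64(-55), np.int64(54), np.int64(202)), (np.int64(-68), np.int64(-28), np.int64(152)), (np.int64(-52), np.int64(-347), np.int64(-60)), (np.int64(-87), np.int64(-386), np.int64(-76))]
116 [(np.int64(56), np.int64(72), np.int64(140)), (np.int64(19), np.int64(88), np.int64(162)), (np.int64(-7), np.int64(77), np.int64(163)), (np.int64(-46), np.int64(114), np.int64(201)), (np.int64(-68), np.int64(92), np.int64(192)), (np.int64(-97), np.int64(102), np.int64(208)), (np.int64(-70), np.int64(-288), np.int64(-72)), (np.int64(-106), np.int64(-309), np.int64(-76))]
```

Call:
send_rows:
  motion:
    - [[0.33, 0, -0.08], [0, 0, 0], -1]
    - [[0.33, 0, -0.08], [0, 0, 0], -1]
    - [[0, 0, 0], [0, 0.2, 0], -1]
    - [[0, 0, 0], [0, 0.2, 0], -1]
    - [[0, 0, 0], [0, 0.2, 0], -1]
    - [[0, 0, 0], [0, 0.2, 0], -1]
    - [[0, 0, 0], [0, 0.2, 0], -1]
    - [[0, 0, 0], [0, 0.2, 0], -1]
    - [[0, 0, 0], [0, 0.2, 0], -1]
    - [[0, 0, 0], [0, 0, 0], -1]
    - [[0, 0, 0], [0, 0, 0], -1]
    - [[0, 0, 0], [0, 0, 0], -1]

```text
time_s: 20.0
ee_pos: [0.5224, -0.0866, 0.2402]
eef_rot: [3.135, -1.5, 1.223]
force: [0.4, -0.4, -1.7]
grip_width: 0.0637
grip_force: 25.0
```

```bash
cat > look.py <<'E'
from lev import *
import sys
st(); w=cam('wrist')['pixels']; s=cam('side')['pixels'][110:240,240:370]
cv2.imwrite('pics/'+sys.argv[1],np.hstack([cv2.resize(s,(400,400),interpolation=cv2.INTER_CUBIC),cv2.resize(w,(400,400))])[:,:,::-1])
# steel-ball-like count aid: mean brightness of cup interior
E
python3 look.py p3.png
```

```text
20.0 mill [0.0109 0.1999 0.1652] ee [ 0.5224 -0.0866  0.2402] [ 3.135 -1.5    1.223] F [ 0.4 -0.4 -1.7] q [-0.74  0.57  1.7   1.26  1.81 -0.75] 0.06374212800278552
```

View pics/p3.png

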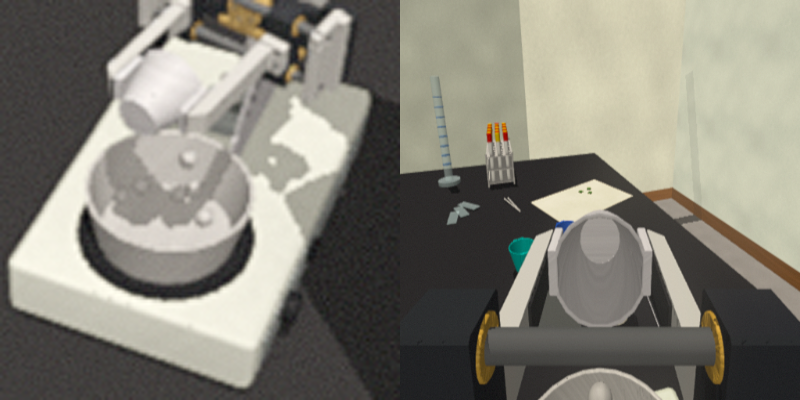

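Cup is empty (only its foot disc is seen at (600,240)); balls lie in the bowl around (140–205,160–220). Now tilting back.

Call:
send_rows:
  motion:
    - [[0, 0, 0], [0, -0.4, 0], -1]
    - [[0, 0, 0], [0, -0.8, 0], -1]
    - [[0, 0, 0], [0, -0.8, 0], -1]
    - [[0, 0, 0], [0, -0.8, 0], -1]
    - [[0, 0, 0], [0, -0.8, 0], -1]
    - [[0, 0, 0], [0, -0.8, 0], -1]
    - [[0, 0, 0], [0, -0.8, 0], -1]
    - [[0, 0, 0], [0, -0.8, 0], -1]
    - [[0, 0, 0], [0, -0.8, 0], -1]
    - [[0, 0, 0], [0, -0.8, 0], -1]
    - [[0, 0, 0], [0, -0.8, 0], -1]
    - [[0, 0, 0], [0, -0.8, 0], -1]

```text
time_s: 21.3
ee_pos: [0.5226, -0.0872, 0.2413]
eef_rot: [3.138, -0.391, 1.216]
force: [-0.2, 0.5, -1.8]
grip_width: 0.0638
grip_force: 25.0
```

Call:
send_rows:
  motion:
    - [[0, 0, 0], [0, -0.8, 0], -1]
    - [[0, 0, 0], [0, -0.8, 0], -1]
    - [[0, 0, 0], [0, -0.8, 0], -1]
    - [[0, 0, 0], [0, -0.8, 0], -1]
    - [[0, 0, 0], [0, -0.1, 0], -1]
    - [[0, 0, 0], [0, 0, 0], -1]

```text
time_s: 21.9
ee_pos: [0.5225, -0.0862, 0.2405]
eef_rot: [3.14, -0.002, 1.217]
force: [-0.4, -0.6, -1.6]
grip_width: 0.0639
grip_force: 25.0
```

```bash
cat > to.py <<'E'
from lev import *
import sys
# units in tool axes to reach x y z [yaw] tool-down
o=get_obs(); R=Ro.from_euler('xyz',o['eef_rot']); a=[float(v) for v in sys.argv[1:]]
st(); print('shift',(R.inv().apply(np.array(a[:3])-o['ee_pos'])/.03).round(2))
if len(a)>3: print('turn',((R.inv()*Ro.from_euler('xyz',[np.pi,0,a[3]])).as_rotvec()/.12).round(2))
E
python3 to.py .514 .162 .2402 -.124
```

```text
21.9 mill [0.0109 0.2003 0.1655] ee [ 0.5225 -0.0862  0.2405] [ 3.140e+00 -2.000e-03  1.217e+00] F [-0.4 -0.6 -1.6] q [-0.23  0.23  1.53  0.    1.38  0.12] 0.06389257265516791
shift [ 7.66 -3.14  0.02]
turn [-0.   -0.02 11.17]
```

Call:
send_rows:
  motion:
    - [[0.4, -0.16, 0], [0, 0, 0], -1]
    - [[0.9, -0.37, 0], [0, 0, 0], -1]
    - [[0.9, -0.37, 0], [0, 0, 0], -1]
    - [[0.9, -0.37, 0], [0, 0, 0], -1]
    - [[0.9, -0.37, 0], [0, 0, 0], -1]
    - [[0.9, -0.37, 0], [0, 0, 0], -1]
    - [[0.9, -0.37, 0], [0, 0, 0], -1]
    - [[0.9, -0.37, 0], [0, 0, 0], -1]
    - [[0.7, -0.29, 0], [0, 0, 0], -1]
    - [[0.26, -0.1, 0], [0, 0, 0], -1]

```text
time_s: 22.9
ee_pos: [0.5135, 0.1632, 0.24]
eef_rot: [-3.141, -0.001, 1.216]
force: [0.2, -0.9, -0.9]
grip_width: 0.0637
grip_force: 25.0
```

```bash
python3 - <<'E' 2>/dev/null
from lev import *
c=lever((330,430,190,260)); save(c,'t4.png'); M=mill(c['W'])
cv2.imwrite('pics/t4c.png',cv2.resize(c['pixels'][165:285,255:405,::-1],None,fx=4,fy=4,interpolation=cv2.INTER_CUBIC))
E
```

```text
bar 228 0.04508504216959819 r 0.13397930106971412 rod 309 0.07403212763131561
```

View pics/t4c.png

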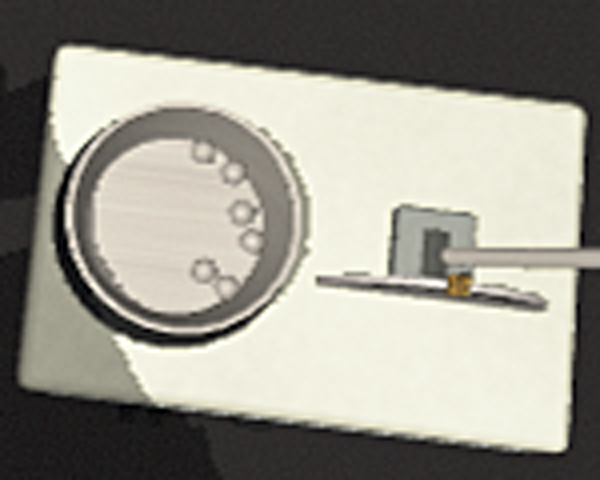

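Call:
send_rows:
  motion:
    - [[0, 0, 0], [0, 0, 0.93], -1]
    - [[0, 0, 0], [0, 0, 0.93], -1]
    - [[0, 0, 0], [0, 0, 0.93], -1]
    - [[0, 0, 0], [0, 0, 0.93], -1]
    - [[0, 0, 0], [0, 0, 0.93], -1]
    - [[0, 0, 0], [0, 0, 0.93], -1]
    - [[0, 0, 0], [0, 0, 0.93], -1]
    - [[0, 0, 0], [0, 0, 0.93], -1]
    - [[0, 0, 0], [0, 0, 0.93], -1]
    - [[0, 0, 0], [0, 0, 0.93], -1]
    - [[0, 0, 0], [0, 0, 0.93], -1]
    - [[0, 0, 0], [0, 0, 0.93], -1]

```text
time_s: 24.15
ee_pos: [0.514, 0.1605, 0.2401]
eef_rot: [-3.141, 0.0, -0.13]
force: [0.2, 0.0, -2.4]
grip_width: 0.0643
grip_force: 25.0
```

```bash
python3 to.py .514 .162 .0205 -.124
```

```text
24.15 mill [-0.0258  0.4444  0.1651] ee [0.514  0.1605 0.2401] [-3.141  0.    -0.13 ] F [ 0.2  0.  -2.4] q [0.23 0.25 1.5  0.   1.39 1.93] 0.06426778576536704
shift [-0.01 -0.04  7.32]
turn [-0.01  0.   -0.05]
```

Six balls in the bowl at crop (203,150), (232,172), (241,212), (253,240), (204,270), (228,287); lever lies at its stop. Setting the cup down.

Call:
send_rows:
  motion:
    - [[0, 0, 1], [0, 0, 0], -1]
    - [[0, 0, 1], [0, 0, 0], -1]
    - [[0, 0, 1], [0, 0, 0], -1]
    - [[0, 0, 1], [0, 0, 0], -1]
    - [[0, 0, 1], [0, 0, 0], -1]
    - [[0, 0, 1], [0, 0, 0], -1]
    - [[0, 0, 0.6], [0, 0, 0], -1]
    - [[0, 0, 0.4], [0, 0, 0], -1]
    - [[0, 0, 0.2], [0, 0, 0], -1]
    - [[0, 0, 0.12], [0, 0, 0], -1]
    - [[0, 0, 0], [0, 0, 0], -1]
    - [[0, 0, 0], [0, 0, 0], -1]

```text
time_s: 25.35
ee_pos: [0.5144, 0.1617, 0.0212]
eef_rot: [-3.141, -0.001, -0.124]
force: [-1.0, -0.1, -1.2]
grip_width: 0.0641
grip_force: 25.0
```

Call:
send_rows:
  motion:
    - [[0, 0, 0.03], [0, 0, 0], -1]
    - [[0, 0, 0], [0, 0, 0], -1]

```text
time_s: 25.55
ee_pos: [0.5141, 0.1617, 0.0198]
eef_rot: [-3.141, -0.001, -0.123]
force: [1.0, -0.6, -0.4]
grip_width: 0.0639
grip_force: 25.0
```

Call:
send_rows:
  motion:
    - [[0, 0, 0.01], [0, 0, 0], -1]
    - [[0, 0, 0], [0, 0, 0], 0.45]
    - [[0, 0, 0], [0, 0, 0], 0.6]
    - [[0, 0, 0], [0, 0, 0], 1]
    - [[0, 0, 0], [0, 0, 0], 1]
    - [[0, 0, 0], [0, 0, 0], 1]
    - [[0, 0, 0], [0, 0, 0], 1]
    - [[0, 0, -0.3], [0, 0, 0], 1]
    - [[0, 0, -0.6], [0, 0, 0], 1]
    - [[0, 0, -1], [0, 0, 0], 1]
    - [[0, 0, -1], [0, 0, 0], 1]
    - [[0, 0, -1], [0, 0, 0], 1]

```text
time_s: 26.75
ee_pos: [0.5138, 0.1616, 0.1381]
eef_rot: [-3.141, -0.0, -0.124]
force: [-0.9, -0.5, -0.4]
grip_width: 0.094
grip_force: 0.0
```

Call:
send_rows:
  motion:
    - [[0, 0, -1], [0, 0, 0], 1]
    - [[0, 0, -1], [0, 0, 0], 1]
    - [[0, 0, -1], [0, 0, 0], -1]
    - [[0, 0, -1], [0, 0, 0], -1]
    - [[0, 0, -1], [0, 0, 0], -1]
    - [[0, 0, 0], [0, 0, 0], -1]
    - [[0, 0, 0], [0, 0, 0], -1]

```text
time_s: 27.45
ee_pos: [0.5138, 0.1616, 0.2867]
eef_rot: [-3.141, -0.001, -0.124]
force: [0.4, 0.4, 0.4]
grip_width: 0.0575
grip_force: 0.0
```

```bash
python3 - <<'E' 2>/dev/null
from lev import *
st(); c=cam('wrist'); W=c['W']; p=W[(W[...,2]>.043)&(W[...,2]<.058)&(abs(W[...,0]-.514)<.045)&(abs(W[...,1]-.162)<.045)]
print(len(p),cv2.minEnclosingCircle(p[:,:2].astype(np.float32)),np.linalg.lstsq(np.c_[p[:,:2]-[.514,.162],np.ones(len(p))],p[:,2],rcond=None)[0])
save(c,'w5.png')
E
python3 to.py .4625 -.4325 .27 1.456
```

```text
27.45 mill [-0.0262  0.4454  0.2117] ee [0.5138 0.1616 0.2867] [-3.141e+00 -1.000e-03 -1.240e-01] F [0.4 0.4 0.4] q [0.24 0.22 1.43 0.   1.49 1.93] 0.05746520822190809
573 ((0.5133083462715149, 0.1610579639673233), 0.03348691388964653) [ 0.01605224 -0.0043664   0.04801593]
27.5 mill [-0.0264  0.4454  0.2107] ee [0.5136 0.1615 0.2857] [ 3.141e+00  1.000e-03 -1.240e-01] F [-1.2  0.3  0.4] q [0.24 0.23 1.43 0.   1.49 1.93] 0.053277662349985364
shift [ 0.75 19.86  0.53]
turn [-0.000e+00  1.000e-02 -1.316e+01]
```

Cup stands level at (0.513,0.161). Going to the lever's far side.

Call:
send_rows:
  motion:
    - [[0, 0, 0], [0, 0, -0.98], -1]
    - [[0, 0, 0], [0, 0, -0.98], -1]
    - [[0, 0, 0], [0, 0, -0.98], -1]
    - [[0, 0, 0], [0, 0, -0.98], -1]
    - [[0, 0, 0], [0, 0, -0.98], -1]
    - [[0, 0, 0], [0, 0, -0.98], -1]
    - [[0, 0, 0], [0, 0, -0.98], -1]
    - [[0, 0, 0], [0, 0, -0.98], -1]
    - [[0, 0, 0], [0, 0, -0.98], -1]
    - [[0, 0, 0], [0, 0, -0.98], -1]
    - [[0, 0, 0], [0, 0, -0.98], -1]
    - [[0, 0, 0], [0, 0, -0.98], -1]

```text
time_s: 28.7
ee_pos: [0.5135, 0.1615, 0.285]
eef_rot: [-3.14, 0.001, 1.292]
force: [-0.3, 0.0, -0.3]
grip_width: 0.0003
grip_force: 0.0
```

Call:
send_rows:
  motion:
    - [[0, 0, 0], [0, 0, -0.7], -1]
    - [[0, 0, 0], [0, 0, -0.7], -1]
    - [[-1, 0.07, 0], [0, 0, 0], -1]
    - [[-1, 0.07, 0], [0, 0, 0], -1]
    - [[-1, 0.07, 0], [0, 0, 0], -1]
    - [[-1, 0.07, 0], [0, 0, 0], -1]
    - [[-1, 0.07, 0], [0, 0, 0], -1]
    - [[-1, 0.07, 0], [0, 0, 0], -1]
    - [[-1, 0.07, 0], [0, 0, 0], -1]
    - [[-1, 0.07, 0], [0, 0, 0], -1]
    - [[-1, 0.07, 0], [0, 0, 0], -1]
    - [[-1, 0.07, 0], [0, 0, 0], -1]

```text
time_s: 29.9
ee_pos: [0.4997, -0.1399, 0.285]
eef_rot: [-3.14, -0.001, 1.456]
force: [0.9, -0.1, 0.1]
grip_width: 0.0009
grip_force: 0.0
```

Call:
send_rows:
  motion:
    - [[-1, 0.05, 0], [0, 0, 0], -1]
    - [[-1, 0.05, 0], [0, 0, 0], -1]
    - [[-1, 0.05, 0], [0, 0, 0], -1]
    - [[-1, 0.05, 0], [0, 0, 0], -1]
    - [[-1, 0.05, 0], [0, 0, 0], -1]
    - [[-1, 0.05, 0], [0, 0, 0], -1]
    - [[-1, 0.05, 0], [0, 0, 0], -1]
    - [[-1, 0.02, 0], [0, 0, 0], -1]
    - [[-1, 0, 0], [0, 0, 0], -1]
    - [[0, 0, 0], [0, 0, 0], -1]
    - [[0, 0, 0], [0, 0, 0], -1]

```text
time_s: 31.0
ee_pos: [0.48, -0.4083, 0.2847]
eef_rot: [-3.14, -0.002, 1.455]
force: [0.0, -0.3, -0.0]
grip_width: 0.0005
grip_force: 0.0
```

```bash
python3 to.py .4802 -.4088 .155 1.456
```

```text
31.0 mill [ 0.0057 -0.1245  0.2097] ee [ 0.48   -0.4083  0.2847] [-3.140e+00 -2.000e-03  1.455e+00] F [ 0.  -0.3 -0. ] q [-0.76  0.45  1.14  0.    1.56 -0.65] 0.0004981051755199597
shift [-0.02  0.02  4.32]
turn [-0.02 -0.01 -0.01]
```

Call:
send_rows:
  motion:
    - [[0, 0, 0.9], [0, 0, 0], -1]
    - [[0, 0, 0.9], [0, 0, 0], -1]
    - [[0, 0, 0.9], [0, 0, 0], -1]
    - [[0, 0, 0.9], [0, 0, 0], -1]
    - [[0, 0, 0.7], [0, 0, 0], -1]
    - [[0, 0, 0], [0, 0, 0], -1]

```text
time_s: 31.6
ee_pos: [0.4796, -0.4063, 0.1542]
eef_rot: [-3.137, -0.003, 1.457]
force: [-0.0, -0.2, 0.2]
grip_width: 0.0006
grip_force: 0.0
```

Call:
send_rows:
  motion:
    - [[0.4, 0, 0], [0, 0, 0], -1]
    - [[0.4, 0, 0], [0, 0, 0], -1]
    - [[0.4, 0, 0], [0, 0, 0], -1]
    - [[0.4, 0, 0], [0, 0, 0], -1]
    - [[0.4, 0, 0], [0, 0, 0], -1]
    - [[0.4, 0, 0], [0, 0, 0], -1]
    - [[0.4, 0, 0], [0, 0, 0], -1]
    - [[0.4, 0, 0], [0, 0, 0], -1]
    - [[0.3, 0, 0], [0, 0, 0], -1]
    - [[0.15, 0, 0], [0, 0, 0], -1]
    - [[0, 0, 0], [0, 0, 0], -1]

```text
time_s: 32.7
ee_pos: [0.493, -0.2987, 0.157]
eef_rot: [-3.141, -0.001, 1.456]
force: [0.5, -0.3, -0.5]
grip_width: 0.0006
grip_force: 0.0
```

Call:
send_rows:
  motion:
    - [[-0.4, 0, 0], [0, 0, 0], -1]
    - [[-1, 0, 0], [0, 0, 0], -1]
    - [[-1, 0, 0], [0, 0, 0], -1]
    - [[-1, 0, 0], [0, 0, 0], -1]
    - [[0, 0, -1], [0, 0, 0], -1]
    - [[0, 0, -1], [0, 0, 0], -1]
    - [[-0.5, -1, -1], [0, 0, 0], -1]
    - [[-1, -1, 0], [0, 0, 0], -1]
    - [[-1, -1, 0], [0, 0, 0], -1]
    - [[-1, -1, 0], [0, 0, 0], -1]
    - [[-1, 0, 0], [0, 0, 0], -1]

```text
time_s: 33.8
ee_pos: [0.3427, -0.5233, 0.2477]
eef_rot: [-3.141, 0.0, 1.453]
force: [0.7, -0.8, 0.4]
grip_width: 0.0007
grip_force: 0.0
```

```bash
python3 - <<'E' 2>/dev/null
from lev import *
st(); t=lever((330,430,190,260)); s=cam('side'); 
np.savez('t6.npz',**t); np.savez('s6.npz',**s)
M=mill(t['W']); 
for n,c in(('top',t),('side',s)):
    M=mill(c['W']); r=np.hypot(M[...,1],M[...,2]); g=(r>.12)&(r<.145)&(abs(M[...,0])<.03)&(M[...,2]>.05); print(n,g.sum(),np.median(M[g],0),M[g].min(0),M[g].max(0))
a=cv2.resize(t['pixels'][195:255,330:410,::-1],(400,300),interpolation=cv2.INTER_CUBIC); b=cv2.resize(s['pixels'][105:165,280:360,::-1],(400,300),interpolation=cv2.INTER_CUBIC)
cv2.imwrite('pics/f1.png',np.hstack([a,b]))
E
```

```text
33.8 mill [-0.1174 -0.2546  0.1727] ee [ 0.3427 -0.5233  0.2477] [-3.141  0.     1.453] F [ 0.7 -0.8  0.4] q [-1.05  0.45  1.22 -0.    1.47 -0.93] 0.0007072640991518211
bar 246 0.767050081579361 r 0.13712104902147032 rod 260 0.8131812591000704
top 173 [0.0003549  0.00525076 0.13596333] [-0.0246501  -0.00366487  0.12913688] [0.02551354 0.01147674 0.14222809]
side 133 [0.00207454 0.00761151 0.1347927 ] [-0.02255297 -0.0027302   0.120027  ] [0.02824097 0.01285599 0.13954091]
```

View pics/f1.png

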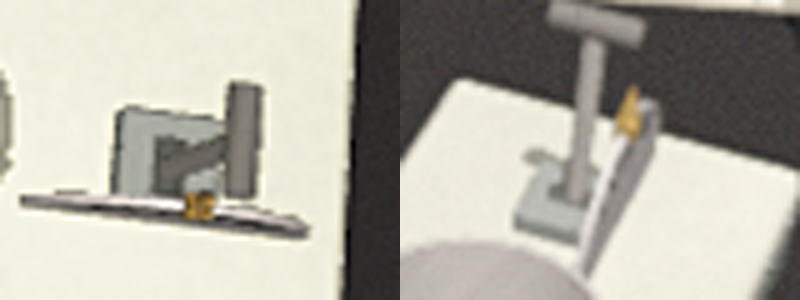

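Top crop: grip at (245,140), pointer brass at (200,207); side crop: rod and brass pointer nearly parallel. I triangulate both centroids for a finer comparison.

```bash
python3 - <<'E' 2>/dev/null
from lev import *
T=dict(np.load('t6.npz')); S=dict(np.load('s6.npz'))
def cen(c,m): 
    v,u=np.nonzero(m); return u.mean(),v.mean()
def tri(a,b):
    A=[];B=[]
    for c,(u,v) in((T,a),(S,b)):
        o=-c['R'].T@c['t']; d=c['R'].T@np.array([(u-c['cx'])/c['fx'],(v-c['cy'])/c['fy'],1]); d/=np.linalg.norm(d); Q=np.eye(3)-np.outer(d,d); A.append(Q);B.append(Q@o)
    return np.linalg.solve(sum(A),sum(B))
def brass(c,b):
    h=cv2.cvtColor(c['pixels'],cv2.COLOR_RGB2HSV); k=np.zeros((384,512),bool);k[b[2]:b[3],b[0]:b[1]]=1
    return k&(h[...,0]>8)&(h[...,0]<28)&(h[...,1]>90)
def bar(c):
    M=mill(c['W']); r=np.hypot(M[...,1],M[...,2]); return (r>.118)&(r<.148)&(abs(M[...,0])<.035)&(abs(M[...,1])<.05)&(M[...,2]>.05)
for n,f in (('brass',(brass(T,(355,385,225,245)),brass(S,(315,340,115,140)))),('bar',(bar(T),bar(S)))):
    p=mill(tri(cen(T,f[0]),cen(S,f[1]))); print(n,f[0].sum(),f[1].sum(),p,'lean',np.arctan2(p[1],p[2]))
for c in (T,S):
  m=brass(c,(355,385,225,245) if c is T else (315,340,115,140)); M=mill(c['W'])[m]; M=M[np.abs(M[:,0]+.024)<.012]; a=np.arctan2(M[:,1],M[:,2]); print(len(a),np.median(a),(a.min()+a.max())/2)
  M=mill(c['W'])[bar(c)]; a=np.arctan2(M[:,1],M[:,2]);print('bar',np.median(a),(a.min()+a.max())/2)
E
```

```text
brass 30 35 [-0.02394044  0.0076281   0.08231144] lean 0.09240973075505549
bar 174 135 [0.00180909 0.00351237 0.13038109] lean 0.026932756154396158
30 0.08434967593155668 0.058217070005674956
bar 0.03834716232134764 0.029815177497472728
33 0.09071936772733788 -0.10048175234525021
bar 0.059395479666981534 0.03801406049970273
```

```bash
python3 to.py .4865 -.3541 .157 1.456
```

```text
33.9 mill [-0.1161 -0.2556  0.1713] ee [ 0.3439 -0.5245  0.2463] [-3.141e+00 -1.000e-03  1.452e+00] F [-0.3  0.1 -1.1] q [-1.05  0.45  1.22 -0.    1.47 -0.93] 0.0005313156841044514
shift [6.2  4.05 2.98]
turn [-0.01 -0.01 -0.04]
```

Call:
send_rows:
  motion:
    - [[0.9, 0.8, 0], [0, 0, 0], -1]
    - [[0.9, 0.8, 0], [0, 0, 0], -1]
    - [[0.9, 0.8, 0], [0, 0, 0], -1]
    - [[0.9, 0.8, 0], [0, 0, 0], -1]
    - [[0.9, 0.8, 0], [0, 0, 0], -1]
    - [[0.9, 0, 0], [0, 0, 0], -1]
    - [[0.8, 0, 0], [0, 0, 0], -1]
    - [[0, 0, 0.9], [0, 0, 0], -1]
    - [[0, 0, 0.9], [0, 0, 0], -1]
    - [[0, 0, 0.9], [0, 0, 0], -1]
    - [[0, 0, 0.3], [0, 0, 0], -1]
    - [[0, 0, 0], [0, 0, 0], -1]

```text
time_s: 35.1
ee_pos: [0.4867, -0.3501, 0.1563]
eef_rot: [-3.14, -0.001, 1.456]
force: [0.7, -0.5, -0.1]
grip_width: 0.0
grip_force: 0.0
```

```bash
python3 to.py .4938 -.2912 .157 1.456
```

```text
35.1 mill [ 0.0057 -0.0659  0.0813] ee [ 0.4867 -0.3501  0.1563] [-3.140e+00 -1.000e-03  1.456e+00] F [ 0.7 -0.5 -0.1] q [-0.68  0.45  1.43  0.    1.26 -0.57] 4.9729818458370506e-05
shift [ 1.98  0.01 -0.02]
turn [-0.02 -0.01 -0.  ]
```

Call:
send_rows:
  motion:
    - [[0.5, 0, 0], [0, 0, 0], -1]
    - [[0.5, 0, 0], [0, 0, 0], -1]
    - [[0.5, 0, 0], [0, 0, 0], -1]
    - [[0.25, 0, 0], [0, 0, 0], -1]
    - [[0.15, 0, 0], [0, 0, 0], -1]
    - [[0.08, 0, 0], [0, 0, 0], -1]
    - [[0, 0, 0], [0, 0, 0], -1]
    - [[0, 0, 0], [0, 0, 0], -1]

```text
time_s: 35.9
ee_pos: [0.4937, -0.2913, 0.157]
eef_rot: [-3.141, -0.0, 1.455]
force: [-0.2, -0.1, 0.5]
grip_width: 0.0007
grip_force: 0.2
```

Call:
send_rows:
  motion:
    - [[-0.4, 0, 0], [0, 0, 0], -1]
    - [[-1, 0, 0], [0, 0, 0], -1]
    - [[-1, 0, 0], [0, 0, 0], -1]
    - [[-1, 0, 0], [0, 0, 0], -1]
    - [[0, 0, -1], [0, 0, 0], -1]
    - [[0, 0, -1], [0, 0, 0], -1]
    - [[-0.5, -1, -1], [0, 0, 0], -1]
    - [[-1, -1, 0], [0, 0, 0], -1]
    - [[-1, -1, 0], [0, 0, 0], -1]
    - [[-1, -1, 0], [0, 0, 0], -1]
    - [[-1, 0, 0], [0, 0, 0], -1]
    - [[0, 0, 0], [0, 0, 0], -1]

```text
time_s: 37.1
ee_pos: [0.345, -0.516, 0.2464]
eef_rot: [-3.141, -0.001, 1.452]
force: [-0.3, 0.6, -0.4]
grip_width: 0.0006
grip_force: 0.0
```

```bash
python3 - <<'E' 2>/dev/null
from lev import *
st(); T=lever((330,430,190,260)); S=cam('side')
def bar(c):
    M=mill(c['W']); r=np.hypot(M[...,1],M[...,2]); return (r>.118)&(r<.148)&(abs(M[...,0])<.035)&(abs(M[...,1])<.05)&(M[...,2]>.05)
A=[];B=[]
for c in (T,S):
    m=bar(c); v,u=np.nonzero(m); M=mill(c['W'])[m]; print(m.sum(),M.min(0),M.max(0))
    o=-c['R'].T@c['t']; d=c['R'].T@np.array([(u.mean()-c['cx'])/c['fx'],(v.mean()-c['cy'])/c['fy'],1]); d/=np.linalg.norm(d); Q=np.eye(3)-np.outer(d,d); A.append(Q);B.append(Q@o)
p=mill(np.linalg.solve(sum(A),sum(B))); print(p,np.arctan2(p[1],p[2]))
i=np.hstack([cv2.resize(c['pixels'][b[2]:b[3],b[0]:b[1],::-1],(400,300),interpolation=cv2.INTER_CUBIC) for c,b in((T,(150,410,100,295)),(S,(200,360,105,225)))])
cv2.imwrite('pics/f2.png',i)
E
```

```text
37.1 mill [-0.116  -0.247   0.1714] ee [ 0.345  -0.516   0.2464] [-3.141e+00 -1.000e-03  1.452e+00] F [-0.3  0.6 -0.4] q [-1.04  0.44  1.24 -0.    1.46 -0.92] 0.0006101199827973413
bar 245 0.8277955467583825 r 0.13722988995064897 rod 247 0.8607916157167711
177 [-0.0247484   0.00361198  0.12528042] [0.0248678  0.02046583 0.14111504]
129 [-0.02168862  0.00520993  0.11725134] [0.0269929  0.02121752 0.14078579]
[0.00183561 0.01193109 0.13029159] 0.09131755040882382
```

View pics/f2.png

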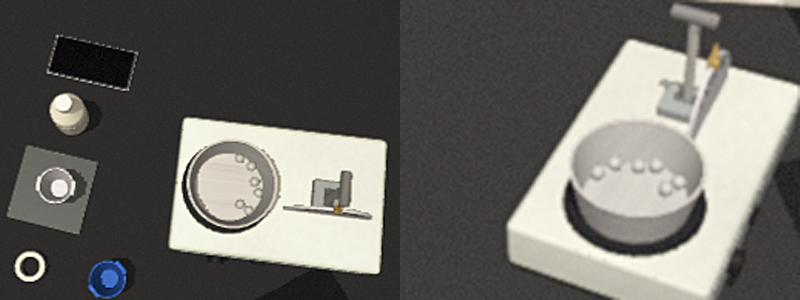

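Six balls in the bowl, cup upright on the mat at (55,185), bystanders in place. The lever's lean is 0.091 against the pointer's 0.092.

```bash
python3 -c "
from station import *
print(hand_in())"
```

```text
the job is handed in; nothing more can be done
None
```

The job is handed in, with no verdict returned: all six balls are in the bowl, the empty cup stands upright on its mat, and the lever measures within about 0.01 rad of the pointer.

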